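# Show the customer the matching new fitting

### The arm

A 7-joint arm with a two-finger parallel gripper is mounted at the origin on the work surface. World frame = base frame: x ahead of the robot, y to its left, z up, the work surface at z = 0. Lengths are in m, angles in rad, forces in N, time in s.
With the tool pointing down it reaches from about 0.425 to 0.975 m from the base axis. Payload 16.7 kg.
Tool frame: the origin (TCP) lies on the centre line of the jaws, within the pads' length; the fingertips stand 22 mm ahead of it and the grasp point (between the pads) lies 3 mm ahead of it; z points along the fingers, x is the direction in which the jaws open and shut, and the axes are right-handed (so a half turn about z gives the same grasp; the last joint's range is limited). The gripper opens to 85 mm and grips with 20 to 120 N. Pads are 22 mm wide; open, the fingers measure 114 mm over their backs; the gripper's body (76 mm by 85 mm) begins 54 mm behind the grasp point. The pads swing forward as they close: fully open they stand 13 mm farther back than shut.
Start: joints at [-1.359, 0.426, 0.074, 1.606, -0.034, 1.111, -0.067], TCP at [0.238, 0.632, 0.253] pointing down, gripper open.
Joint ranges: [-2.85, 2.85], [-0.5, 2.14], [-1.23, 1.37], [0.21, 2.46], [-1.02, 4.16], [0.16, 2.05], [-2.73, 2.73]. Speed limits (rad/s): [1.89, 1.89, 2.39, 2.39, 3.01, 3.01, 3.01].

### API

Orientations are given as a unit quaternion [x, y, z, w].
In Python, from plant import arm, solver, viewer gives the robot as it stands. The module is installed in compiled form; this text tells all that it offers. Calls block until the motion is done:
- arm.goto(position, orientation): joint-space move of the TCP to a pose.
- arm.move_straight(position, ori=None, vel=0.15): straight line of the TCP; ori=None keeps the orientation; vel is the mean speed in m/s.
- arm.set_joints(angles): joint-space move.
- arm.set_gripper(opening, grasp_force=None): finger opening in m; grasp_force is the grip in N (None keeps the last); returns when the fingers have stopped.
- arm.sleep(seconds).
- solver.inverse_kinematics(position, orientation): joint angles nearest the present ones, or None.
- arm.get_obs(): the state.
- viewer.snapshot(name): name is "scene" or "top"; returns a dict with "img" (420x560x3 uint8, red, green, blue), "depth" (420x560 float32, m along the optical axis (not along the pixel's ray), 0 where there is no reading), "K" (3x3 intrinsics, pixels), "world_from_camera" (4x4, takes a point from camera to world coordinates). Camera axes: x right, y down, z forward; pixel columns grow to the right and rows downward; lengths in m; the calibration is good to about 2 mm. A picture is of the moment at which its call begins.
A pose or a line that the arm cannot do raises arm.PlanningError and nothing moves.
- arm.job_done(): hands the job in, once; it reports no verdict.
The state is a dict: "clock": time; "qpos": joint angles; "dq": joint speeds; "joint_efforts": joint torques, N m; "ee_pos": TCP position; "tool_rot": TCP orientation; "ft_force": force on the tool from outside, world axes, zero at the start; "moment": the same for the moment, N m; "finger_gap": finger opening in m.
Only numpy, scipy, OpenCV 4.12 (cv2) and the standard library are available. Lean on these libraries where they do the work, as an engineer would, in place of code of your own. Each camera call takes 0.05 s, during which the arm holds its last target. There are 200 camera calls.

### The job

A customer at this plumbing counter has laid one worn fitting on the blue-grey rubber mat and wants the same kind new. Point at the worn fitting with the fingertips held just above it, within a few centimetres, for two seconds, then point in the same way at the bright brass fitting of the same kind in the sample tray for two seconds and finish with the fingertips still held there. Only point: touch nothing, and leave every fitting where it lies.

Things in the scene. Friction and masses are not known exactly. Their poses are not given: they have to be found in the camera images.
- mat: blue-grey ribbed rubber counter mat lying flat, 120 x 200 x 4 mm, long side along its own y; origin at the centre of its underside, z up. The customer's one worn fitting lies on it, together with a roll of thread seal tape (56 mm across, 14 mm high). Nothing in front of the robot between the mat, the tray and the scrap box, or on them, is taller than 60 mm above the counter; beside and behind them things are at most 160 mm tall out to 0.5 m left or right of the robot.
- sample_tray: shallow grey steel tray, 110 x 440 mm, walls 16 mm high, long side along its own y; origin at the centre of its underside. The five new brass fittings stand in it in one row about 84 mm apart, in any order and turned any way.
- scrap_box: open grey plastic box, 130 x 200 mm, 55 mm high, walls 4 mm; origin at the centre of its underside. It holds the two other worn fittings, which are scrap and not the customer's.
- worn_elbow_top (a point): worn, dull dark brown fitting with pale limescale round its mouths: 90-degree elbow lying flat: two round-collared open ends (33 mm diameter) at right angles, about 52 x 52 mm, 33 mm high. This point is at the middle of the fitting seen from above, at the height of its highest part; z up. It lies either on the mat (then it is the customer's) or in the scrap box.
- worn_tee_top (a point): worn, dull dark brown fitting with pale limescale round its mouths: tee lying flat: three round-collared open ends (33 mm diameter), a straight run 66 mm long with one branch in the middle, 66 x 50 mm, 33 mm high. This point is at the middle of the fitting seen from above, at the height of its highest part; z up. It lies either on the mat (then it is the customer's) or in the scrap box.
- worn_valve_top (a point): worn, dull dark brown fitting with pale limescale round its mouths: small ball valve: straight 68 mm body with a hexagon (33 mm) at each end and a red wing handle on top, 54 mm high; the handle is faded. This point is at the middle of the fitting seen from above, at the height of its highest part; z up. It lies either on the mat (then it is the customer's) or in the scrap box.
- new_elbow_top (a point): new, bright yellow brass 90-degree elbow lying flat: two round-collared open ends (33 mm diameter) at right angles, about 52 x 52 mm, 33 mm high. In the sample tray. This point is at the middle of the fitting seen from above, at the height of its highest part; z up.
- new_tee_top (a point): new, bright yellow brass tee lying flat: three round-collared open ends (33 mm diameter), a straight run 66 mm long with one branch in the middle, 66 x 50 mm, 33 mm high. In the sample tray. This point is at the middle of the fitting seen from above, at the height of its highest part; z up.
- new_valve_top (a point): new, bright yellow brass small ball valve: straight 68 mm body with a hexagon (33 mm) at each end and a red wing handle on top, 54 mm high. In the sample tray. This point is at the middle of the fitting seen from above, at the height of its highest part; z up.
- new_nipple_top (a point): new, bright yellow brass hexagon nipple standing on end: 32 mm hexagon round the middle of a threaded tube 27 mm in diameter, 46 mm high. In the sample tray. This point is at the middle of the fitting seen from above, at the height of its highest part; z up.
- new_union_top (a point): new, bright yellow brass pipe union standing on end: three stacked hexagons, the middle nut the widest (46 mm across flats), 48 mm high. In the sample tray. This point is at the middle of the fitting seen from above, at the height of its highest part; z up.
Mind the look-alikes: they are no part of the job. Leave any pink or purple look-alike of the part that bears new_valve_top alone. What is shaped like the part that bears new_tee_top but purple is not meant.

How it is judged:
On the way, in this order (a step that is already met when the one before it is completed fails the run):
1. the fingertips are held just above the worn fitting on the mat (((horizontal distance between worn_elbow_top and mat below 0.09 m and horizontal distance between the grasp point and worn_elbow_top below 0.035 m and z of the grasp point in the frame of worn_elbow_top between 0.01 and 0.085 m) or (horizontal distance between worn_tee_top and mat below 0.09 m and horizontal distance between the grasp point and worn_tee_top below 0.035 m and z of the grasp point in the frame of worn_tee_top between 0.01 and 0.085 m) or (horizontal distance between worn_valve_top and mat below 0.09 m and horizontal distance between the grasp point and worn_valve_top below 0.035 m and z of the grasp point in the frame of worn_valve_top between 0.01 and 0.085 m))), for 1.5 s.
2. the fingertips are held just above the new fitting of the same kind in the sample tray (((horizontal distance between worn_elbow_top and mat below 0.09 m and horizontal distance between the grasp point and new_elbow_top below 0.035 m and z of the grasp point in the frame of new_elbow_top between 0.01 and 0.085 m) or (horizontal distance between worn_tee_top and mat below 0.09 m and horizontal distance between the grasp point and new_tee_top below 0.035 m and z of the grasp point in the frame of new_tee_top between 0.01 and 0.085 m) or (horizontal distance between worn_valve_top and mat below 0.09 m and horizontal distance between the grasp point and new_valve_top below 0.035 m and z of the grasp point in the frame of new_valve_top between 0.01 and 0.085 m))), for 1.5 s.
At the end, for the whole second after the job is handed in: The grasp point is within 35 mm horizontally of the middle of the new fitting that is of the same kind as the worn one on the mat, and 10 to 85 mm above that fitting's top (fingertips about 0 to 65 mm above it); all worn and new fittings are within 8 mm of where they started (((horizontal distance between worn_elbow_top and mat below 0.09 m and horizontal distance between the grasp point and new_elbow_top below 0.035 m and z of the grasp point in the frame of new_elbow_top between 0.01 and 0.085 m) or (horizontal distance between worn_tee_top and mat below 0.09 m and horizontal distance between the grasp point and new_tee_top below 0.035 m and z of the grasp point in the frame of new_tee_top between 0.01 and 0.085 m) or (horizontal distance between worn_valve_top and mat below 0.09 m and horizontal distance between the grasp point and new_valve_top below 0.035 m and z of the grasp point in the frame of new_valve_top between 0.01 and 0.085 m)) and distance of each of worn_elbow_top, worn_tee_top, worn_valve_top, new_elbow_top, new_tee_top, new_valve_top, new_nipple_top, new_union_top from where it was at the start of the episode below 0.008 m); the robot touches nothing.
It fails at once if the fingers touch anything (contact force between the fingers and anything else above 0.3 N).
It fails at once if the arm or gripper touches anything (contact force between the arm and anything else above 0.3 N).
It fails at once if a fitting is moved, lifted or carried (distance of any of worn_elbow_top, worn_tee_top, worn_valve_top, new_elbow_top, new_tee_top, new_valve_top, new_nipple_top, new_union_top from where it was at the start of the episode above 0.008 m).
It also fails if it takes over 38 s, if anything falls off the work surface, if the arm or the gripper's body presses on something with over 40 N, if the wrist force passes 120 N, or if a joint passes its speed limit or range.

## Working session

There is one attempt and no reset: what is moved stays moved. The work goes in short steps, each a Python script; the robot and the scene stay as the last script left them, time stands still between calls to the robot, and variables do not carry over. Pictures are saved under pics/ and viewed, about 8 in all and at most 12, crops included, and the job is handed in when it is done.

```bash
mkdir -p pics
python3 - <<'E'
from plant import arm, viewer
import cv2,numpy as np
for n in("scene","top"):
    s=viewer.snapshot(n); cv2.imwrite(f"pics/{n}1.png",cv2.resize(s["img"][:,:,::-1],(800,600),interpolation=cv2.INTER_CUBIC)); np.savez(f"{n}1.npz",**s)
    print(n,s["K"].round(1).tolist(),s["world_from_camera"].round(3).tolist(),(s["depth"]>0).mean())
o=arm.get_obs();print(o["clock"],o["ee_pos"],o["tool_rot"],o["finger_gap"])
E
```

```text
scene [[514.0, 0.0, 269.0], [0.0, 514.0, 208.2], [0.0, 0.0, 1.0]] [[0.32, 0.499, -0.805, 1.439], [0.947, -0.187, 0.261, -0.334], [-0.02, -0.846, -0.532, 0.68], [0.0, 0.0, 0.0, 1.0]] 0.99578231292517
top [[546.0, 0.0, 275.4], [0.0, 546.0, 203.5], [0.0, 0.0, 1.0]] [[-0.113, -0.97, 0.217, 0.272], [-0.994, 0.111, -0.02, -0.018], [-0.005, -0.218, -0.976, 1.163], [0.0, 0.0, 0.0, 1.0]] 0.995765306122449
0.1 [0.23815075 0.63121526 0.25266317] [ 8.22489982e-01  5.68779289e-01 -4.62042387e-04  3.67766973e-04] 0.08530384401614327
```

View pics/top1.png

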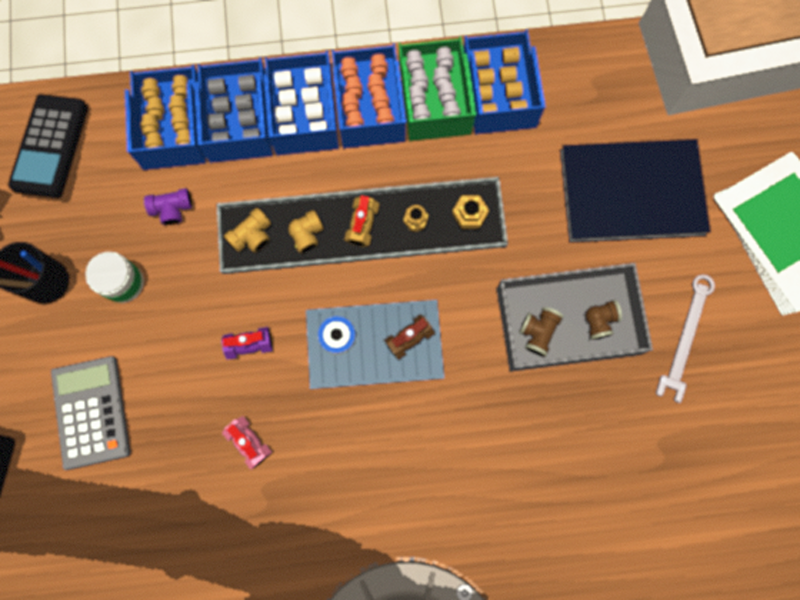

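View pics/scene1.png

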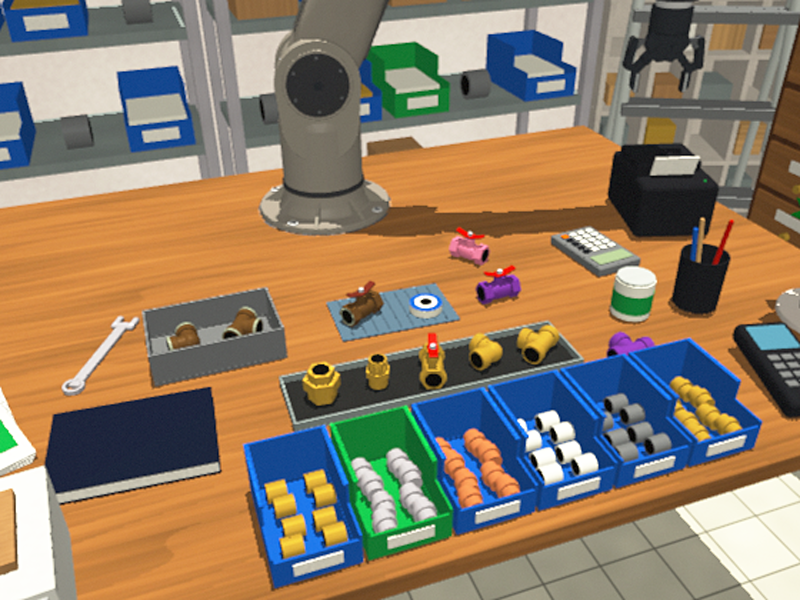

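The top view shows the worn valve on the mat at about (409,337). The new brass valve is the middle fitting in the tray, at about (361,219). The worn tee and elbow are in the scrap box, and the pink and purple pieces are look-alikes. In the scene view the same two valves are at about (362,300) and (432,365). Next I'll measure both valves from both views.

Run:
```python
import numpy as np,cv2
V={n:dict(np.load(f"{n}1.npz")) for n in("top","scene")}
def ray(v,u,w):
    T=v["world_from_camera"];d=T[:3,:3]@np.linalg.inv(v["K"])@[u,w,1];return T[:3,3],d
px={"worn":{"top":(409,337,30),"scene":(362,303,28)},"new":{"top":(361,219,26),"scene":(432,362,26)}}
for k,q in px.items():
    hub=[]
    for n,(a,b,r) in q.items():
        v=V[n];a,b,r=a*.7,b*.7,r*.7
        yy,xx=np.mgrid[:420,:560]; m=(abs(xx-a)<r)&(abs(yy-b)<r)
        d=v["depth"];P=np.stack([(xx-v["K"][0,2])/v["K"][0,0]*d,(yy-v["K"][1,2])/v["K"][1,1]*d,d],-1)
        T=v["world_from_camera"];P=P@T[:3,:3].T+T[:3,3]
        f=m&(P[...,2]>.018)&(P[...,2]<.08)
        c=cv2.minAreaRect((P[f][:,:2]*1000).astype(np.float32))
        # white hub screw on handle
        hsv=cv2.cvtColor(v["img"],cv2.COLOR_RGB2HSV)
        h=f&(P[...,2]>.043)
        print(k,n,f.sum(),"rect",np.round(c[0]),np.round(c[1]),"top z",np.percentile(P[f][:,2],[50,97,100]).round(3),"handle mean",P[h].mean(0).round(3),h.sum())
        hub.append(ray(v,xx[h].mean(),yy[h].mean()))
    (o1,d1),(o2,d2)=hub
    s=np.linalg.lstsq(np.c_[d1,-d2],o2-o1,rcond=None)[0]
    p,r=o1+s[0]*d1,o2+s[1]*d2; print(k,"triangulated handle",((p+r)/2).round(3),"gap",np.linalg.norm(p-r).round(4))
# world ymax/xs of blue bins for clearance
v=V["top"];yy,xx=np.mgrid[:420,:560];d=v["depth"];T=v["world_from_camera"]
P=np.stack([(xx-v["K"][0,2])/v["K"][0,0]*d,(yy-v["K"][1,2])/v["K"][1,1]*d,d],-1)@T[:3,:3].T+T[:3,3]
for x0 in np.arange(.3,1.0,.1):print(round(x0,1),[(round(y0,1),round(float(P[(P[...,0]>=x0)&(P[...,0]<x0+.1)&(P[...,1]>=y0)&(P[...,1]<y0+.1)][:,2].max(initial=0)),3)) for y0 in np.arange(-.3,.7,.1)])
```

```text
worn top 526 rect [455. -55.] [38. 69.] top z [0.036 0.06  0.063] handle mean [ 0.454 -0.056  0.055] 193
worn scene 442 rect [462. -56.] [37. 74.] top z [0.033 0.057 0.059] handle mean [ 0.459 -0.056  0.053] 111
worn triangulated handle [ 0.455 -0.056  0.051] gap 0.0008
new top 501 rect [639.  -4.] [38. 70.] top z [0.035 0.06  0.065] handle mean [ 0.64  -0.004  0.056] 175
new scene 450 rect [643.  -6.] [37. 75.] top z [0.033 0.057 0.059] handle mean [ 0.644 -0.007  0.054] 107
new triangulated handle [ 0.641 -0.005  0.051] gap 0.0015
0.3 [(np.float64(-0.3), 0.06), (np.float64(-0.2), 0.06), (np.float64(-0.1), 0.011), (np.float64(0.0), 0.011), (np.float64(0.1), 0.059), (np.float64(0.2), 0.058), (np.float64(0.3), 0.026), (np.float64(0.4), 0.027), (np.float64(0.5), 0.055), (np.float64(0.6), 0.0)]
0.4 [(np.float64(-0.3), 0.058), (np.float64(-0.2), 0.061), (np.float64(-0.1), 0.063), (np.float64(0.0), 0.026), (np.float64(0.1), 0.06), (np.float64(0.2), 0.058), (np.float64(0.3), 0.026), (np.float64(0.4), 0.025), (np.float64(0.5), 0.007), (np.float64(0.6), 0.0)]
0.5 [(np.float64(-0.3), 0.06), (
[... 590 characters left out ...]
at64(0.0), 0.081), (np.float64(0.1), 0.079), (np.float64(0.2), 0.08), (np.float64(0.3), 0.078), (np.float64(0.4), 0.052), (np.float64(0.5), 0.051), (np.float64(0.6), 0.0)]
0.8 [(np.float64(-0.3), 0.081), (np.float64(-0.2), 0.084), (np.float64(-0.1), 0.081), (np.float64(0.0), 0.08), (np.float64(0.1), 0.08), (np.float64(0.2), 0.081), (np.float64(0.3), 0.081), (np.float64(0.4), 0.046), (np.float64(0.5), 0.044), (np.float64(0.6), 0.0)]
0.9 [(np.float64(-0.3), 0.049), (np.float64(-0.2), 0.049), (np.float64(-0.1), 0.048), (np.float64(0.0), 0.047), (np.float64(0.1), 0.05), (np.float64(0.2), 0.052), (np.float64(0.3), 0.049), (np.float64(0.4), 0.031), (np.float64(0.5), 0.007), (np.float64(0.6), 0.0)]
```

The worn valve is at about (0.456,-0.056) and the new one at (0.641,-0.005), with tops near 0.058 m. The bins behind the tray are up to 0.084 m high. I'll travel high and point with the TCP at z = 0.117, which puts the fingertips at about 0.095.

Run:
```python
from plant import arm, viewer
import cv2,numpy as np
h=.5**.5; Q=[h,h,0,0]
def rep(t): o=arm.get_obs();print(t,round(o["clock"],2),o["ee_pos"].round(3),o["tool_rot"].round(3),np.round(o["ft_force"],2),flush=True)
arm.move_straight([.48,.33,.27],Q,vel=.2);rep("via")
arm.move_straight([.457,-.056,.27],Q,vel=.2);rep("above worn")
arm.move_straight([.457,-.056,.117],vel=.12);rep("at worn")
s=viewer.snapshot("scene");cv2.imwrite("pics/worn2.png",s["img"][:,:,::-1])
arm.sleep(2.1);rep("held")
```

```text
via 2.18 [0.48  0.331 0.27 ] [ 0.707  0.707 -0.    -0.   ] [-0.32 -0.11  0.33]
above worn 4.27 [ 0.457 -0.055  0.27 ] [ 0.707  0.707 -0.    -0.   ] [ 0.1  -0.41 -0.08]
at worn 5.69 [ 0.457 -0.056  0.118] [0.707 0.707 0.    0.   ] [-0.73 -0.27  0.04]
held 7.84 [ 0.457 -0.056  0.117] [ 0.707  0.707 -0.     0.   ] [ 0.24 -0.44  0.57]
```

View pics/worn2.png

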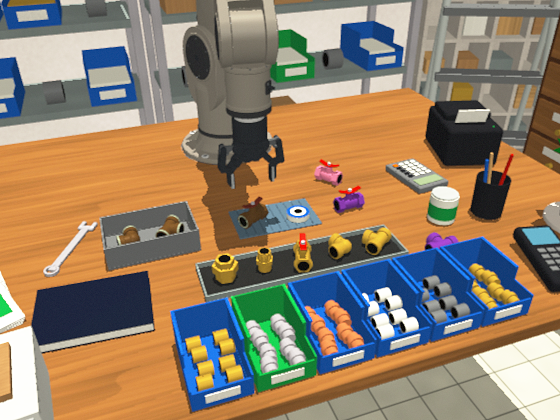

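The picture shows the open fingers at about (250,180), centred above the worn valve at (252,213), which hasn't moved. Next is the new valve.

Run:
```python
from plant import arm, viewer
import cv2,numpy as np
def rep(t): o=arm.get_obs();print(t,round(o["clock"],2),o["ee_pos"].round(3),np.round(o["ft_force"],2),flush=True)
arm.move_straight([.457,-.056,.2],vel=.12)
arm.move_straight([.641,-.005,.2],vel=.12)
arm.move_straight([.641,-.005,.117],vel=.1);rep("at new")
arm.sleep(2.2);rep("held")
V=[]
for n in("scene","top"):
    s=viewer.snapshot(n);a=np.load(n+"1.npz")["img"]
    V.append(cv2.resize(s["img"],(400,300)))
cv2.imwrite("pics/new3.png",np.hstack(V)[:,:,::-1])
```

```text
at new 11.41 [ 0.641 -0.005  0.118] [-0.31  0.43  0.61]
held 13.61 [ 0.641 -0.005  0.117] [-0.3   0.94 -0.11]
```

View pics/new3.png

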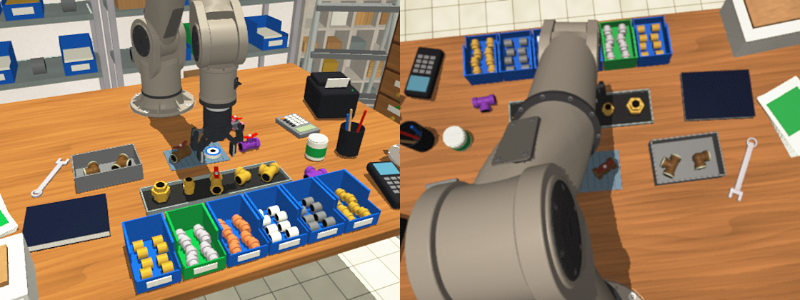

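The fingers at about (217,145) in the left (scene) half are above the brass valve at (216,178), and nothing has moved. I'm handing in.

```bash
python3 -c "
from plant import arm
arm.job_done();o=arm.get_obs();print(o['clock'],o['ee_pos'],o['ft_force'])"
```

```text
the job is handed in; nothing more can be done
the job is handed in; nothing more can be done
```

The customer's worn fitting is the ball valve. I pointed at it on the mat for 2.1 s, then at the new brass ball valve in the tray for 2.2 s. I handed the job in at about 14 s, with the fingers still held over the new valve.

- **Position:** The last check before hand-in had the tool point at (0.641, -0.005, 0.117). That puts the grasp point about 55 mm above the valve's top and within about 4 mm of its measured centre.
- **Contact:** Force readings stayed around 1 N or less with no trend, which looks like noise. The pictures show no fitting moved, though the arm hid part of the tray in the last top view.
- **Disagreement between views:** The two cameras' depth readings differed by up to 7 mm on the valve centres and about 5 mm on their top height. Both are well inside the tolerance.
- **Not checked:** The state read after hand-in was refused, so I could not confirm the final second.

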